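# Reset the drill jig's length stop to a spectacle blank

## Robot

A 6-joint arm with a two-finger parallel gripper is mounted at the origin on the work surface. World frame = base frame: x ahead of the robot, y to its left, z up, the work surface at z = 0. Lengths are in m, angles in rad, forces in N, time in s.
With the tool pointing down it reaches from about 0.35 to 0.925 m from the base axis. Payload 6.4 kg.
Tool frame: the origin (TCP) lies on the centre line of the jaws, within the pads' length; the fingertips stand 14 mm ahead of it and the grasp point (between the pads) lies 5 mm behind it (tips_ahead is the distance from the TCP to the fingertips, in m); z points along the fingers, y is the line along which they close (so a half turn about z gives the same grasp; the last joint's range is limited). The gripper opens to 85 mm and grips with 20 to 120 N. Pads are 22 mm wide; open, the fingers measure 114 mm over their backs; the gripper's body (76 mm by 85 mm) begins 54 mm behind the grasp point. The pads swing forward as they close: fully open they stand 13 mm farther back than shut.
Start: joints at [0.985, 0.245, 1.558, -0, 1.339, -0.174], TCP at [0.26, 0.596, 0.245] pointing down, gripper open.
Joint ranges: [-3.13, 3.13], [-1.02, 2.26], [0.13, 2.54], [-0.95, 4.09], [0.21, 2.88], [-2.74, 2.74]. Speed limits (rad/s): [2.57, 2.57, 3.14, 3.14, 3.14, 3.14].

## Interface

Orientations are given as a unit quaternion [x, y, z, w].
In Python, from workcell import * gives the robot as it stands.
- The arm moves only by the tool move_arm, never from a script. Its argument "plan" is text: rows parted by semicolons, each of 4 numbers parted by spaces: the shift along the world's x, y, z in m, then the turn about the world's z in rad. A call has 1 to 20 rows; each row shifts and turns the commanded pose from where the row before left it; what a row does not reach is not made up. A row lasts 1/10 s, in which the tool goes at most 50 mm and 8.59 degrees, less where a joint would pass 70% of its speed; a pose out of reach is approached as far as the arm can. A call is refused whole if a number of a shift passes 0.05 or a number of a turn 0.15, either way. A call with a gripper value outside its range is refused whole. "hand" is the finger opening in m, from 0 to 0.0854, set as the call begins (left out, the last holds). The fingers move at their own pace and stop on an object; "newtons" is the grip in N (left out, the last holds). Time passes only in rows, so rows that do not move let the fingers close. It gives the time, the measured TCP pose, the force, the opening and the grip force at its end, in the units of the state.
- sense(): the state, without advancing time (a new reading comes with each control period).
- read_camera(name): name is "scene" or "top"; returns a dict with "frame" (400x640x3 uint8, red, green, blue), "camera_matrix" (3x3 intrinsics, pixels), "world_from_camera" (4x4, takes a point from camera to world coordinates). Camera axes: x right, y down, z forward; pixel columns grow to the right and rows downward; lengths in m; the calibration is good to about 2 mm. A picture is of the moment at which its call begins. There is no depth.
- hand_in(): hands the job in; it is judged then, once.
The state is a dict: "t": time; "qpos": joint angles; "qd": joint speeds; "effort": joint torques, N m; "tool_pos": TCP position; "tool_rot": TCP orientation; "contact_force": force on the tool from outside, world axes, zero at the start; "wrist_torque": the same for the moment, N m; "finger_gap": finger opening in m; "gripper_force": force on a finger pad.
Only numpy, scipy, OpenCV 4.12 (cv2) and the standard library are available. Lean on these libraries where they do the work, as an engineer would, in place of code of your own. Each camera call takes 0.05 s, during which the arm holds its last target. There are 200 camera calls.

## Task

The drill jig is still set for a longer model: lift its red cam lever to free the sliding stop, then slide the stop along the rail so that it pushes the tortoiseshell blank fully home against the fixed steel end stop, with no play left. Then flip the lever all the way down again so that the stop is clamped there, the blank still flat on the bed along the fence, and let go. Leave the two files and the black spectacle front where they lie.

Things in the scene. Friction and masses are not known exactly. Their poses are not given: they have to be found in the camera images.
- jig: Drill jig screwed to the bench: plywood bed 170 mm (x) by 440 mm (y), its top 15 mm above the bench. Origin: centre of its underside; x points across the bed to the fence rail, y along the rail towards the fixed end stop. The rail is a silver T-slot bar along y, from x = +40 mm (fence face) to +70 mm, its top 55 mm above the bench.
- end_face (a point): Point on the face of the fixed end stop, a steel plate standing across the bed at its +y end; the face looks to jig -y. The point: jig x = 8 mm, y = 185 mm, 19 mm above the bench; the plate's top is 41 mm above the bench. A steel drill-bush arm crosses over the bed from the rail at jig y = 132 to 158 mm, its top 71 mm, its underside (the bush) 27 mm above the bench.
- stop (a joint): Grey sliding stop, a saddle on the fence rail. Value in m: clear distance between the fixed end stop's face and the sliding stop's face (0.06 to 0.32); it falls as the stop moves to jig +y; 0.160 with the blank held without play. Freed, it slides against about 3 N of drag and stays where left; with the lever down the cam holds it against 30 N.
- stop_face (a point): Point on the sliding stop's face (towards the end stop), jig x = 8 mm, 19 mm above the bench. The saddle reaches 56 mm from the face to jig -y and 24 mm to either side of the rail's middle, its top 88 mm above the bench; its finger plate, 12 mm thick, reaches over the bed to jig x = -20 mm, 16 to 38 mm above the bench.
- lever (a joint): Red cam lever on the sliding stop, hinged on an axle along the rail. Value in rad: 0 = fully down, clamped, pointing to jig -x and rising 0.15 from level; 1.70 = fully lifted, leaning 0.28 past upright to jig +x, where it stays. Easy above 0.9; below about 0.8 the cam bites on the rail and takes up to about 12 N at the grip point, either way; pushed down it stays down.
- lever_pivot (a point): Middle of the lever's axle: jig x = 55 mm, 73 mm above the bench, 28 mm to jig -y of the sliding stop's face. The axle runs along jig y.
- lever_grip (a point): Point in the middle of the lever's grip, 82 mm from the axle, moving with the lever. The grip is a flat-sided bar, 20 mm wide along jig y, 15 mm thick, from 42 to 104 mm from the axle. When the lever is down this point is 85 mm above the bench, with free space below it and at both sides.
- blank: Loose tortoiseshell acetate blank, 64 mm (its x) by 160 mm (its y) by 8 mm thick, about 0.1 kg. Origin: centre of its underside. It lies flat on the jig's bed (15 mm above the bench), its long side within about 2 mm of the fence face, its ends towards the two stops, 12 to 45 mm short of the fixed end stop. Home: its centre at jig x = 8 mm, y = 105 mm.
- file_wide: Bystander: file with black and green handle, 227 mm long along its x, 26 mm wide, 20 mm high; origin under the handle's front end. Leave alone.
- file_narrow: Bystander: a second such file with a narrower blade. Leave alone.
- spectacle_front: Bystander: black spectacle front lying flat, 144 mm (its y) by 46 mm, 6 mm high; origin under its bridge. Leave alone.
Mind the look-alikes: they are no part of the job. What is meant by the blank is not white, and is the smaller of those in its own colour.

How it is judged:
On the way, in this order (a step that is already met when the one before it is completed fails the run):
1. the lever is lifted and the cam is free of the rail (value of joint lever above 1 rad), for 0.1 s.
2. with the lever still up, the stop has pushed the blank home against the fixed end stop, with at most 2 mm of play (value of joint lever above 0.6 rad and value of joint stop between 0.157 and 0.162 m and y of blank in the frame of jig above 0.1035 m and x of blank in the frame of jig above 0.0045 m and z of blank in the frame of jig below 0.0175 m and angle between the y axis of blank and the y axis of jig, either way round below 0.03 rad), for 0.2 s.
At the end, for the whole second after the job is handed in: The lever is fully down (within 0.12 rad); the stop stands 157 to 162 mm from the fixed end stop, so that the 160 mm blank has at most 2 mm of play; the blank is home within 1.5 mm of the end stop, flat on the bed, within 3.5 mm of the fence and parallel to it within 0.03 rad; all is at rest (value of joint lever below 0.12 rad and value of joint stop between 0.157 and 0.162 m and y of blank in the frame of jig above 0.1035 m and x of blank in the frame of jig above 0.0045 m and z of blank in the frame of jig below 0.0175 m and angle between the y axis of blank and the y axis of jig, either way round below 0.03 rad and velocity of joint stop between -0.005 and 0.005 m/s and velocity of joint lever between -0.05 and 0.05 rad/s and linear speed of blank below 0.01 m/s); the robot touches nothing.
It fails at once if a bystander (file or spectacle front) is moved more than 30 mm (distance of any of file_wide, file_narrow, spectacle_front from where it was at the start of the episode above 0.03 m).
It also fails if it takes over 48 s, if anything falls off the work surface, if the arm or the gripper's body presses on something with over 40 N, if the wrist force passes 120 N, or if a joint passes its speed limit or range.

## Working session

There is one attempt and no reset: what is moved stays moved. The work goes in short steps, Python scripts to look and compute and a tool call to move; the robot and the scene stay as the last step left them, time stands still between calls to the robot, and variables do not carry over. Pictures are saved under pics/ and viewed, at most 10 in all, crops included, and the job is handed in when it is done.

Besides the shell and the picture viewer there is one more tool, called after "Request:" as name(argument=value, ...) on one line, values as JSON. move_arm: Moves the arm, as the interface text tells. Its arguments: {"type":"object","properties":{"plan":{"type":"string"},"hand":{"type":"number"},"newtons":{"type":"number"}},"required":["plan"]}

```bash
mkdir -p pics
cat > h.py <<'E'
from workcell import *
import numpy as np, cv2
def cam(n):
    c=read_camera(n); return c["frame"],np.array(c["camera_matrix"]),np.array(c["world_from_camera"])
def ray(K,T,p):
    d=T[:3,:3]@np.linalg.solve(K,[p[0],p[1],1.]); return T[:3,3],d
def onz(K,T,p,z):
    o,d=ray(K,T,p); return o+d*(z-o[2])/d[2]
def proj(K,T,P):
    q=K@(T[:3,:3].T@(np.asarray(P)-T[:3,3])); return q[:2]/q[2]
E
python3 - <<'E'
from h import *
for n in("scene","top"):
    f,K,T=cam(n); cv2.imwrite(f"pics/{n}0.png",f[:,:,::-1]); print(n,K.round(1).tolist(),T.round(3).tolist())
E
```

```text
scene [[435.3, 0.0, 319.4], [0.0, 435.3, 203.3], [0.0, 0.0, 1.0]] [[0.677, 0.572, -0.463, 1.215], [0.736, -0.515, 0.439, -0.611], [0.013, -0.638, -0.77, 1.209], [0.0, 0.0, 0.0, 1.0]]
top [[433.4, 0.0, 316.0], [0.0, 433.4, 199.3], [0.0, 0.0, 1.0]] [[-0.017, -0.978, 0.207, 0.304], [-1.0, 0.017, -0.001, 0.029], [-0.003, -0.207, -0.978, 1.215], [0.0, 0.0, 0.0, 1.0]]
```

View pics/top0.png

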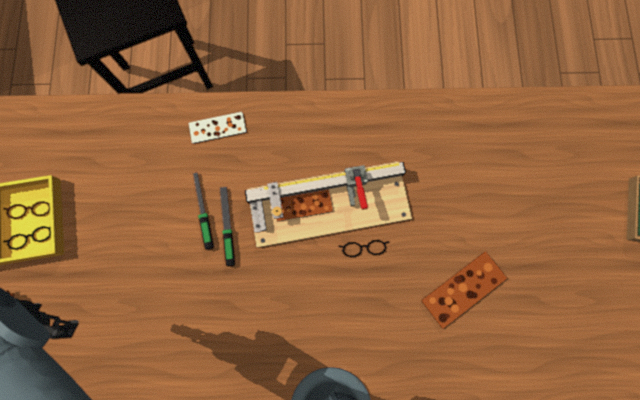

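View pics/scene0.png

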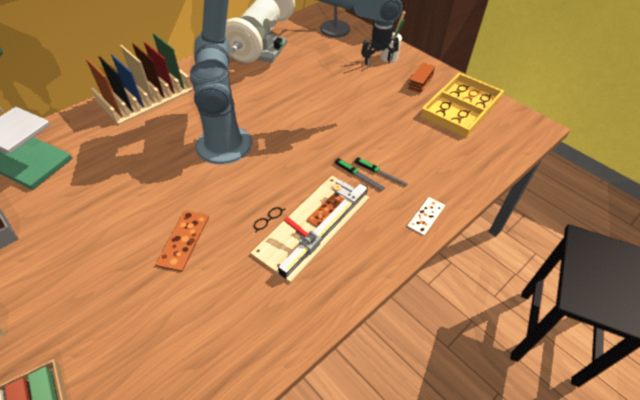

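The top view shows the jig at (247–412, 163–247). Its end stop is on the left at about (258,215), the lever at about (361,190), and the blank at about (307,205). I'll zoom in to get corner pixels.

Run:
```python
from h import *
f,K,T=cam("top"); c=f[150:260,235:425]; cv2.imwrite("pics/topc.png",cv2.resize(c,None,fx=4,fy=4,interpolation=cv2.INTER_CUBIC)[:,:,::-1])
g,K2,T2=cam("scene")
c=g[165:285,240:380]; cv2.imwrite("pics/scc.png",cv2.resize(c,None,fx=5,fy=5,interpolation=cv2.INTER_CUBIC)[:,:,::-1])
for n,im,k,t in(("top",f,K,T),("sc",g,K2,T2)):
    m=((im[:,:,0]>150)&(im[:,:,1]<60)&(im[:,:,2]<60)).astype(np.uint8)
    nn,l,s,ce=cv2.connectedComponentsWithStats(m)
    for i in range(1,nn):
        if s[i,4]>15: print(n,s[i],ce[i],onz(k,t,ce[i],.085),cv2.minAreaRect(np.argwhere(l==i)[:,::-1].astype(np.float32)))
```

```text
top [355 177  12  32 178] [360.56741573 192.47191011] [ 0.55964792 -0.09115129  0.085     ] ((360.285400390625, 192.3317108154297), (31.778581619262695, 6.2858734130859375), 77.90524291992188)
sc [286 220  19  16  30] [294.93333333 227.5       ] [ 0.55988443 -0.09570485  0.085     ] ((294.94000244140625, 227.5800018310547), (23.40000343322754, 1.4000000953674316), 36.869895935058594)
```

View pics/topc.png

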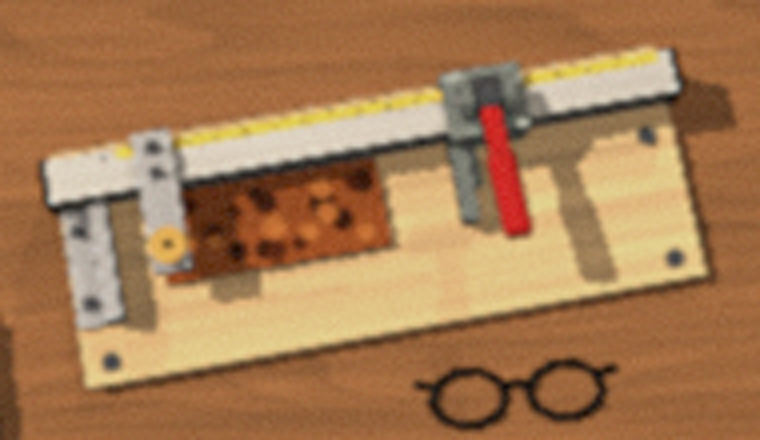

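View pics/scc.png

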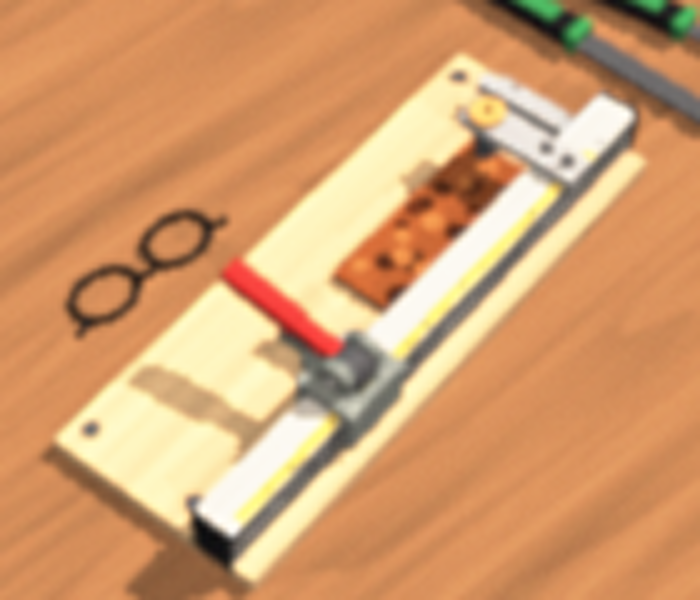

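The zoomed views show the bed corners clearly, along with the finger plate's left edge near crop (452,150)–(463,220) and the blank's right end near crop (378,165)–(392,245). The drill-bush arm covers the blank's left end.

```bash
cat >> h.py <<'E'
def fit(P,J): # rigid 2d jig->world
    P=np.array(P)[:,:2];J=np.array(J);p=P-P.mean(0);j=J-J.mean(0)
    a=np.arctan2((j[:,0]*p[:,1]-j[:,1]*p[:,0]).sum(),(j*p).sum())
    R=np.array([[np.cos(a),-np.sin(a)],[np.sin(a),np.cos(a)]]); t=P.mean(0)-R@J.mean(0)
    return a,R,t,(P-J@R.T-t)
E
python3 - <<'E'
from h import *
_,K,T=cam("top");_,K2,T2=cam("scene")
t=lambda c:(234.6+c[0]/4,149.6+c[1]/4)
s=lambda c:(239.6+c[0]/5,164.6+c[1]/5)
A=[onz(K,T,t(c),.015) for c in((86,388),(710,275))]
B=[onz(K2,T2,s(c),.015) for c in((465,55),(55,440),(250,582),(643,160))]
J=[(-.085,.22),(-.085,-.22)];J2=J+[(.085,-.22),(.085,.22)]
for P,j in((A,J),(B,J2),(A+B,J+J2)):
    a,R,tt,e=fit(P,j);print(a,tt,(e*1e3).round(1).tolist())
print("toponly rail", [((onz(K,T,t(c),.055)[:2]-tt)@R).round(4) for c in((40,160),(672,48),(50,203),(680,92))])
print("finger", [((onz(K,T,t(c),.038)[:2]-tt)@R).round(4) for c in((452,150),(463,220))])
print("blank", [((onz(K,T,t(c),.023)[:2]-tt)@R).round(4) for c in((378,165),(392,245))])
print("lever", [((onz(K,T,c,.085)[:2]-tt)@R).round(4) for c in((360.57,192.47),)], [((onz(K2,T2,(294.9,227.5),.085)[:2]-tt)@R).round(4)])
print(sense()["tool_rot"],sense()["tool_pos"],sense()["finger_gap"])
E
```

```text
0.16258969429426207 [ 0.54674016 -0.0082178 ] [[-0.2, 1.0], [0.2, -1.0]]
0.16310859316142742 [ 0.54616849 -0.00587909] [[2.8, 2.0], [1.7, 0.4], [-1.1, -0.7], [-3.5, -1.7]]
0.16376754264774562 [ 0.54635362 -0.00662573] [[0.5, -0.5], [0.3, -2.5], [2.8, 2.8], [1.4, 1.1], [-1.4, 0.0], [-3.5, -1.0]]
toponly rail [array([0.0709, 0.222 ]), array([ 0.0708, -0.2226]), array([0.0398, 0.2197]), array([ 0.0388, -0.2211])]
finger [array([ 0.0306, -0.0597]), array([-0.0196, -0.0575])]
blank [array([ 0.0327, -0.008 ]), array([-0.0254, -0.007 ])]
lever [array([-0.0007, -0.0856])] [array([-0.0013, -0.0902])]
[ 2.04441282e-01  9.78878769e-01 -3.26461492e-04 -1.07177961e-04] [0.26007389 0.59551238 0.2449131 ] 0.08500586218628202
```

Request:
move_arm(plan="0.0172 -0.0433 -0.003 0.036;0.0172 -0.0433 -0.003 0.036;0.0172 -0.0433 -0.003 0.036;0.0172 -0.0433 -0.003 0.036;0.0172 -0.0433 -0.003 0.036;0.0172 -0.0433 -0.003 0.036;0.0172 -0.0433 -0.003 0.036;0.0172 -0.0433 -0.003 0.036;0.0172 -0.0433 -0.003 0.036;0.0172 -0.0433 -0.003 0.036;0.0172 -0.0433 -0.003 0.036;0.0172 -0.0433 -0.003 0.036;0.0172 -0.0433 -0.003 0.036;0.0172 -0.0433 -0.003 0.036;0.0172 -0.0433 -0.003 0.036;0.0172 -0.0433 -0.003 0.036;0 0 0 0;0 0 0 0", hand=0.06, newtons=20)

```text
t: 2.1
tool_pos: [0.5353, -0.0979, 0.197]
tool_rot: [-0.081, 0.997, 0.0, -0.0]
contact_force: [-0.5, 0.8, 0.2]
finger_gap: 0.0599
gripper_force: 0.0
```

Request:
move_arm(plan="0 0 -0.03 0;0 0 -0.03 0;0 0 -0.03 0;0 0 -0.027 0;0 0 0 0;0 0 0 0")

```text
t: 2.7
tool_pos: [0.5352, -0.0961, 0.0807]
tool_rot: [-0.083, 0.997, 0.0, -0.0]
contact_force: [0.6, -0.8, 0.1]
finger_gap: 0.0598
gripper_force: 0.0
```

Run:
```python
from h import *
g,K2,T2=cam("scene")
c=g[125:275,230:400]; cv2.imwrite("pics/s2.png",cv2.resize(c,None,fx=4,fy=4,interpolation=cv2.INTER_CUBIC)[:,:,::-1])
print(sense()["contact_force"],sense()["tool_pos"])
```

```text
[ 0.81419732 -0.413499    0.034003  ] [ 0.53617969 -0.09667579  0.08183321]
```

View pics/s2.png

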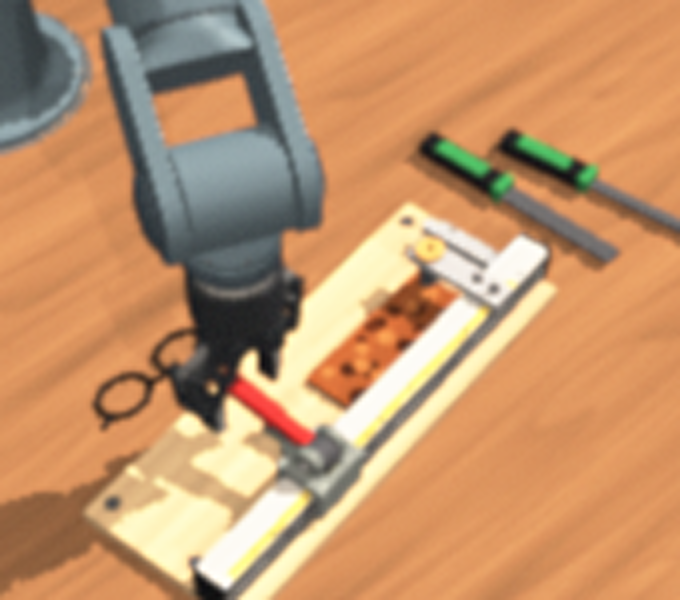

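The view shows the lever (crop 235,385 to 315,435) between the open fingers, roughly centred. I'll close gently.

Request:
move_arm(plan="0 0 0 0;0 0 0 0;0 0 0 0;0 0 0 0;0 0 0 0;0 0 0 0;0 0 0 0", hand=0.0, newtons=25)

```text
t: 3.45
tool_pos: [0.5356, -0.096, 0.0812]
tool_rot: [-0.082, 0.997, 0.001, 0.0]
contact_force: [-1.4, 5.6, 4.7]
finger_gap: 0.0198
gripper_force: 28.7
```

Request:
move_arm(plan="0 0 0 0;0 0 0 0;0.003 0.0005 0.0128 0;0.0049 0.0008 0.012 0;0.0068 0.0011 0.0112 0;0.0084 0.0014 0.01 0;0.01 0.0016 0.0084 0;0 0 0 0", newtons=60)

```text
t: 4.25
tool_pos: [0.5695, -0.0909, 0.136]
tool_rot: [-0.082, 0.997, 0.001, 0.0]
contact_force: [-3.4, 5.0, -2.5]
finger_gap: 0.0186
gripper_force: 60.1
```

Request:
move_arm(plan="0.011 0.0018 0.0067 0;0.012 0.002 0.005 0;0.0126 0.0021 0.003 0;0.013 0.0021 0.0008 0;0.0128 0.0021 -0.0013 0;0 0 0 0;0 0 0 0")

```text
t: 4.95
tool_pos: [0.6301, -0.0815, 0.1493]
tool_rot: [-0.082, 0.997, 0.0, 0.001]
contact_force: [-2.6, 1.9, -4.1]
finger_gap: 0.0181
gripper_force: 58.6
```

Run:
```python
from h import *
g,K2,T2=cam("scene")
c=g[125:275,230:400]; cv2.imwrite("pics/s3.png",cv2.resize(c,None,fx=4,fy=4,interpolation=cv2.INTER_CUBIC)[:,:,::-1])
```

```text
(no output)
```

View pics/s3.png

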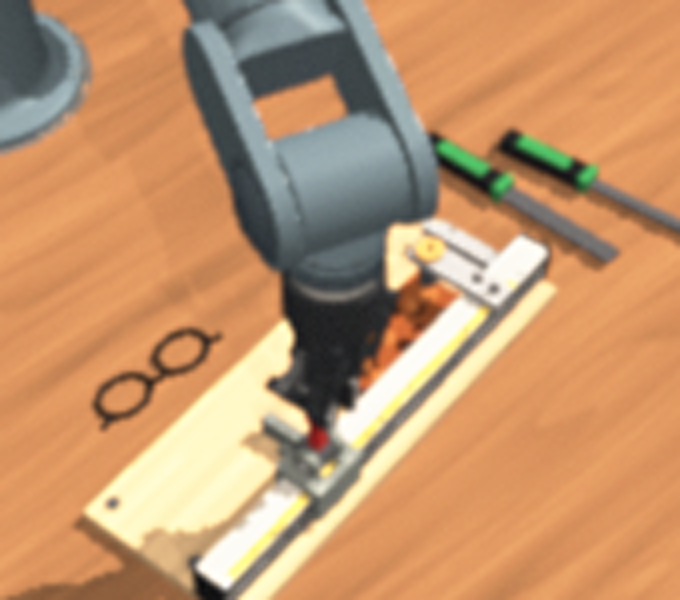

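The lever is up and held at about (318,430). Now I'll slide the stop along the rail.

Request:
move_arm(plan="-0.0016 0.0099 0 0;-0.0016 0.0099 0 0;-0.0016 0.0099 0 0;-0.0016 0.0099 0 0;-0.0016 0.0099 0 0;-0.0016 0.0099 0 0;-0.0016 0.0099 0 0;0 0 0 0;0 0 0 0")

```text
t: 5.9
tool_pos: [0.6186, -0.011, 0.1492]
tool_rot: [-0.082, 0.997, 0.001, -0.0]
contact_force: [-3.4, 1.0, -0.9]
finger_gap: 0.0182
gripper_force: 59.5
```

Request:
move_arm(plan="-0.0005 0.003 0 0;-0.0005 0.003 0 0;0 0 0 0;0 0 0 0")

```text
t: 6.3
tool_pos: [0.6179, -0.0066, 0.1492]
tool_rot: [-0.082, 0.997, -0.0, 0.0]
contact_force: [-2.2, -2.9, -0.2]
finger_gap: 0.018
gripper_force: 59.5
```

Request:
move_arm(plan="-0.0005 0.003 0 0;0 0 0 0;0 0 0 0")

```text
t: 6.6
tool_pos: [0.6174, -0.0033, 0.1492]
tool_rot: [-0.082, 0.997, -0.0, 0.0]
contact_force: [-2.8, -2.7, 1.1]
finger_gap: 0.0178
gripper_force: 59.6
```

Request:
move_arm(plan="-0.0003 0.002 0 0;0 0 0 0;0 0 0 0")

```text
t: 6.9
tool_pos: [0.617, -0.0012, 0.1492]
tool_rot: [-0.082, 0.997, 0.0, 0.0]
contact_force: [-2.5, -2.7, 1.0]
finger_gap: 0.0177
gripper_force: 59.7
```

Request:
move_arm(plan="-0.0002 0.0015 0 0;0 0 0 0;0 0 0 0")

```text
t: 7.2
tool_pos: [0.6168, 0.0002, 0.1492]
tool_rot: [-0.082, 0.997, 0.0, 0.0]
contact_force: [-2.5, -2.9, 2.5]
finger_gap: 0.0183
gripper_force: 59.8
```

Request:
move_arm(plan="-0.0002 0.0015 0 0;0 0 0 0;0 0 0 0")

```text
t: 7.5
tool_pos: [0.6166, 0.0017, 0.1491]
tool_rot: [-0.082, 0.997, 0.0, 0.0]
contact_force: [-3.5, -4.2, 3.7]
finger_gap: 0.0181
gripper_force: 59.8
```

Request:
move_arm(plan="-0.0002 0.001 0 0;0 0 0 0;0 0 0 0")

```text
t: 7.8
tool_pos: [0.6166, 0.0021, 0.1492]
tool_rot: [-0.082, 0.997, -0.001, 0.0]
contact_force: [-1.9, -5.7, 3.8]
finger_gap: 0.0182
gripper_force: 59.8
```

Request:
move_arm(plan="-0.0002 0.001 0 0;0 0 0 0;0 0 0 0")

```text
t: 8.1
tool_pos: [0.6165, 0.0023, 0.1492]
tool_rot: [-0.082, 0.997, -0.001, 0.0]
contact_force: [-2.2, -7.5, 2.8]
finger_gap: 0.0182
gripper_force: 59.8
```

Request:
move_arm(plan="-0.0003 0.002 0 0;0 0 0 0;0 0 0 0;0 0 0 0")

```text
t: 8.5
tool_pos: [0.6165, 0.0026, 0.1492]
tool_rot: [-0.082, 0.997, -0.003, 0.001]
contact_force: [-0.4, -13.7, 1.4]
finger_gap: 0.0182
gripper_force: 59.8
```

Run:
```python
from h import *
f,K,T=cam("top"); c=f[150:260,235:425]; cv2.imwrite("pics/t4.png",cv2.resize(c,None,fx=4,fy=4,interpolation=cv2.INTER_CUBIC)[:,:,::-1])
s=sense();print(s["tool_pos"],s["contact_force"])
```

```text
[0.6165298  0.00262375 0.14920896] [ -1.72520026 -13.98711852   1.48758094]
```

View pics/t4.png

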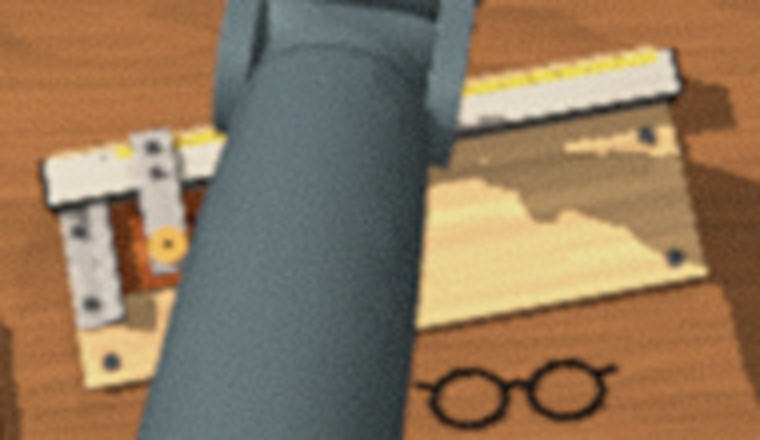

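The blank's end now meets the end plate at about (118,230), and the push force is 14 N, so it is home. I'll ease the push a little and bring the lever down along the arc.

Request:
move_arm(plan="0.0002 -0.0015 0 0;-0.0128 -0.0021 0.0013 0;-0.013 -0.0021 -0.0008 0;-0.0126 -0.0021 -0.003 0;-0.012 -0.002 -0.005 0;-0.011 -0.0018 -0.0067 0;0 0 0 0")

```text
t: 9.25
tool_pos: [0.5586, -0.0076, 0.1396]
tool_rot: [-0.082, 0.997, -0.002, 0.006]
contact_force: [-2.8, -7.4, 15.9]
finger_gap: 0.018
gripper_force: 102.7
```

Request:
move_arm(plan="-0.01 -0.0016 -0.0084 0;-0.0084 -0.0014 -0.01 0;-0.0068 -0.0011 -0.0112 0;-0.0049 -0.0008 -0.012 0;-0.003 -0.0005 -0.0128 0;0 0 -0.003 0;0 0 0 0;0 0 0 0")

```text
t: 10.05
tool_pos: [0.5256, -0.013, 0.081]
tool_rot: [-0.082, 0.997, -0.002, 0.005]
contact_force: [-3.9, -7.5, 16.2]
finger_gap: 0.0184
gripper_force: 112.8
```

Request:
move_arm(plan="0 0 -0.003 0;0 0 0 0;0 0 0 0")

```text
t: 10.35
tool_pos: [0.5255, -0.013, 0.0795]
tool_rot: [-0.082, 0.997, -0.002, 0.004]
contact_force: [-10.6, -7.7, 27.2]
finger_gap: 0.0181
gripper_force: 115.7
```

Run:
```python
from h import *
g,K2,T2=cam("scene")
c=g[125:275,230:400]; cv2.imwrite("pics/s5.png",cv2.resize(c,None,fx=4,fy=4,interpolation=cv2.INTER_CUBIC)[:,:,::-1])
```

```text
(no output)
```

View pics/s5.png

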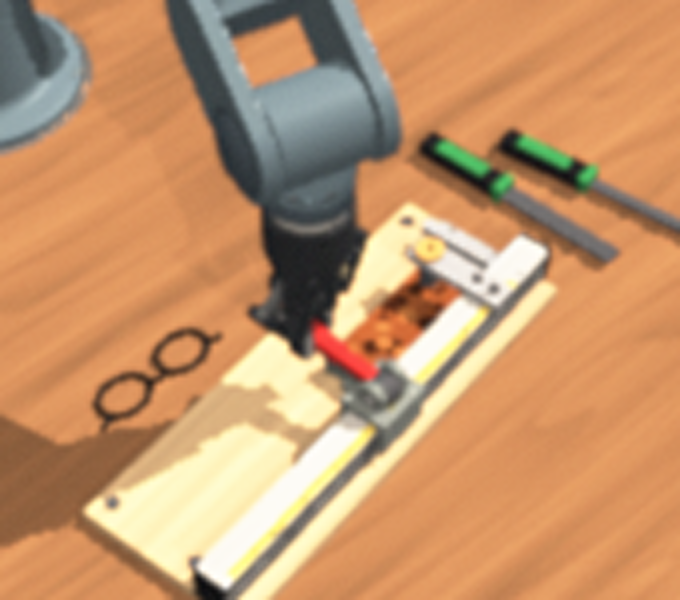

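The lever looks down: the vertical force is rising against its hard stop. I'll open the hand and retreat.

Request:
move_arm(plan="0 0 0.003 0;0 0 0 0;0 0 0 0;0 0 0 0;0 0 0 0", hand=0.05, newtons=20)

```text
t: 10.9
tool_pos: [0.5211, -0.011, 0.0766]
tool_rot: [-0.082, 0.997, 0.0, -0.0]
contact_force: [-0.1, -0.5, 0.1]
finger_gap: 0.0501
gripper_force: 0.0
```

Request:
move_arm(plan="0 0 0.02 0;0 0 0.03 0;0 0 0.04 0;-0.02 0.04 0.02 0;-0.02 0.04 0.02 0;-0.02 0.04 0 0;-0.02 0.04 0 0;-0.02 0.04 0 0;-0.02 0.04 0 0;0 0.04 0 0;0 0.04 0 0;0 0 0 0;0 0 0 0;0 0 0 0")

```text
t: 12.3
tool_pos: [0.4013, 0.308, 0.2069]
tool_rot: [-0.082, 0.997, -0.0, -0.0]
contact_force: [-0.3, 0.4, -0.1]
finger_gap: 0.05
gripper_force: 0.0
```

Run:
```python
from h import *
f,K,T=cam("top"); c=f[150:260,235:425]; g,K2,T2=cam("scene"); d=g[165:275,240:380]
a=cv2.resize(c,None,fx=4,fy=4,interpolation=cv2.INTER_CUBIC); cv2.imwrite("pics/t6.png",a[:,:,::-1])
for n,im,k,t in(("top",f,K,T),("sc",g,K2,T2)):
    m=((im[:,:,0]>150)&(im[:,:,1]<60)&(im[:,:,2]<60)).astype(np.uint8)
    nn,l,s,ce=cv2.connectedComponentsWithStats(m)
    for i in range(1,nn):
        if s[i,4]>15: print(n,s[i],ce[i],cv2.minAreaRect(np.argwhere(l==i)[:,::-1].astype(np.float32)))
# expected lever tip/edges in jig
a_=.163;R=np.array([[np.cos(a_),-np.sin(a_)],[np.sin(a_),np.cos(a_)]]);tt=np.array([.5464,-.0066])
for v in(0,.1,.2):
  P=lambda r,y:np.r_[R@[.055-r*np.cos(.15+v),y]+tt,.073+r*np.sin(.15+v)]
  print(v,"tip top: before",proj(K,T,P(.104,-.087)).round(1),"after",proj(K,T,P(.104,-.003)).round(1),"scene",proj(K2,T2,P(.104,-.087)).round(1),proj(K2,T2,P(.104,-.003)).round(1))
```

```text
top [325 182  11  32 179] [330.2122905  198.15083799] ((329.93243408203125, 197.5946044921875), (32.057804107666016, 6.5759596824646), 80.53767395019531)
sc [302 205  19  15  30] [311.56666667 212.03333333] ((311.1513671875, 211.79190063476562), (22.79165267944336, 1.3969078063964844), 36.02737808227539)
0 tip top: before [364.8 209.2] after [333.6 214.8] scene [284.5 219. ] [301.  203.4]
0.1 tip top: before [365.1 207.7] after [333.6 213.4] scene [284.8 217.4] [301.5 201.8]
0.2 tip top: before [365.2 205.9] after [333.5 211.6] scene [285.4 216. ] [302.1 200.3]
```

View pics/t6.png

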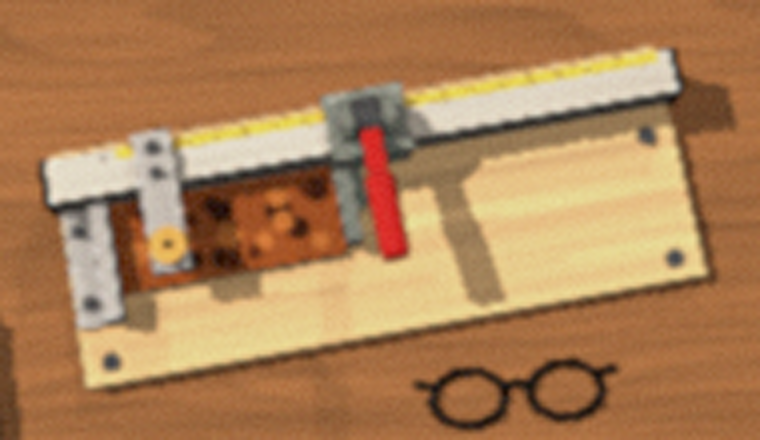

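The view shows the stop tight against the blank at about (350,210) and the blank against the end plate. The lever is down, with the same offset in both cameras as at the start. I'm handing in.

```bash
python3 -c "
from workcell import *
print(hand_in())"
```

```text
the job is handed in; nothing more can be done
None
```

I handed the job in at about 12 s on the clock: the blank is home against the end stop, the sliding stop is snug behind it, the lever is clamped down and the gripper is clear; I never moved near the files or spectacle front, and no verdict came back.

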